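# Uncouple the silencer plug from a safety quick coupling

### The arm

A 6-joint arm with a two-finger parallel gripper is mounted at the origin on the work surface. World frame = base frame: x ahead of the robot, y to its left, z up, the work surface at z = 0. Lengths are in m, angles in rad, forces in N, time in s.
With the tool pointing down it reaches from about 0.25 to 0.85 m from the base axis. Payload 12.5 kg.
Tool frame: the origin (TCP) lies at the very end of the fingers, on their centre line; the grasp point (between the pads) lies 19 mm behind it (bot.hold_point_z is the distance from the TCP to the grasp point, in m); x points along the fingers, y is the direction in which the jaws open and shut, and the axes are right-handed (so a half turn about x gives the same grasp; the last joint's range is limited). The gripper opens to 93 mm and grips with 3 to 60 N. Pads are 15 mm wide; open, the fingers measure 128 mm over their backs; the gripper's body (75 mm by 188 mm) begins 65 mm behind the grasp point.
Start: joints at [-1.286, 0.351, 1.652, -0, 1.139, -0.085], TCP at [0.199, -0.513, 0.185] pointing down, gripper open.
Joint ranges: [-2.75, 2.75], [-0.79, 2.1], [0.01, 2.65], [-1.57, 4.71], [0.07, 3.14], [-2.87, 2.87]. Speed limits (rad/s): [2.22, 2.22, 2.79, 3.14, 3.14, 3.14].

### API

Orientations are given as a rotation vector (axis times angle).
In Python, from bench import bot, read_camera gives the robot as it stands.
- The arm moves only by the tool move_arm, never from a script. Its argument "increments" is text: rows parted by semicolons, each of 5 numbers parted by spaces: the shift along the tool's x, y, z in m, then the turn about the tool's x in degrees, then the closure in counts, from 0 (fully open) to 255 (shut). In form: dx dy dz turn hand; .... A call has 1 to 12 rows; each row is the pose to reach, as a shift and turn from the pose commanded when the call began, along the tool's axes at that moment; what a row does not reach only later rows make up. A row lasts 1/12 s, in which the tool goes at most 41.7 mm and 7.16 degrees, less where a joint would pass 70% of its speed; a pose out of reach is approached as far as the arm can. A call with a gripper value outside its range is refused whole. The fingers move at their own pace and stop on an object; the grip force is fixed at half the most. Time passes only in rows, so rows that repeat a pose let the fingers close. It gives the time, the measured TCP pose, the force and the opening at its end, in the units of the state.
- bot.get_state(): the state, without advancing time (a new reading comes with each control period).
- read_camera(name): name is "scene" or "top" or "wrist"; returns a dict with "frame" (420x560x3 uint8, blue, green, red), "mtx" (3x3 intrinsics, pixels), "k1" (the pictures are not rectified: a ray, as slopes to the right and down, at radius r is drawn at 1 + k1 r^2 times it, then the intrinsics apply), "R" (3x3) and "t" (3): a world point X has camera coordinates R X + t. Camera axes: x right, y down, z forward; pixel columns grow to the right and rows downward; lengths in m; the calibration is good to about 2 mm. A picture is of the moment at which its call begins. There is no depth.
- bot.sign_off(): hands the job in, once; it reports no verdict.
The state is a dict: "t": time; "joints": joint angles; "qd": joint speeds; "effort": joint torques, N m; "eef_pos": TCP position; "eef_rot": TCP orientation; "contact_force": force on the tool from outside, world axes, zero at the start; "wrist_torque": the same for the moment, N m; "width": opening from 0.0 (shut) to 1.0 (fully open).
Only numpy, scipy, OpenCV 4.12 (cv2) and the standard library are available. Lean on these libraries where they do the work, as an engineer would, in place of code of your own. Each camera call takes 0.05 s, during which the arm holds its last target. There are 200 camera calls.

### The job

The line is vented, so take the silencer plug out of its air coupling on the bench manifold: feel for the unlocking notch by turning the knurled sleeve anticlockwise under light downward pressure, push the sleeve down until the plug pops up, and let it snap forward again. Then draw the plug out and set it down, not dropped, in the low blue bin. Do not force the locking pin or wrench the plug, and leave the bin and everything else on the bench where it is.

Things in the scene. Friction and masses are not known exactly. Their poses are not given: they have to be found in the camera images.
- manifold: air manifold, fixed to the bench: aluminium bar 280 mm along its y, 50 mm wide, top 46 mm above the bench, on a base plate 110 x 360 mm; inlet valve at its +y end, gauge (top at 55 mm) at its -y end. Three couplings stand on it, 90 mm apart along its y: one with the silencer plug, one open, one closed by a blanking plug with a wire ring (top 96 mm above the bar). Origin under its centre
- socket: the coupling that holds the silencer plug, fixed upright on the bar. Origin: centre of its foot on the bar's top; z up along its axis. Heights above that: brass hexagon foot (31 mm across) 0 to 14 mm, neck, knurled steel sleeve 34 mm in diameter from 30 to 60 mm (when forward)
- sleeve_grip (a point): fixed point on the coupling's axis, 52 mm above the socket's origin, at the height to grip the sleeve while it is forward. The sleeve can be turned about the axis with little effort (0.04 N m); it is a safety sleeve, with a 5 mm wide notch in its lower rim which at the start is out of line with the locking pin
- sleeve (a joint): how far the sleeve is drawn back, i.e. down towards the bar (m): 0 fully forward (up), sprung with 6 N at first, 4 to 9 N further back. The pin stops it at 1.5 mm unless the notch stands over the pin; then it goes to 9.5 mm, where the notch bottoms on the pin. At about 6 mm (7.5 at most) the plug is let go and its valve spring lifts it 8 mm, where it stays. Let go, the sleeve springs forward
- pin: locking pin, 3 mm steel stub on the socket's neck under the sleeve's rim, on the socket's -x side, top 28.5 mm above the socket's origin (its frame is the socket's). The notch comes over it when the sleeve is turned anticlockwise, seen from above, by 15 to 70 degrees: not measured, to be felt; 4 degrees to either side will do. It bears at most 30 N
- plug: the plug, 60 mm long, 90 to 150 g. Origin: centre of its lower end; z along its axis. Up to 36 mm steel nipple, 16.6 mm in diameter; from 36 to 60 mm the head: hexagon and bronze silencer, 22 to 25 mm across. Origin above the socket's origin: locked 26 mm (head 2 mm over the sleeve), let go 34 mm (head 10 mm over the sleeve, loose in the 17.6 mm bore), clear of the bore from 60 mm
- plug_head (a point): point on the plug's axis in the middle of its head, 48 mm above its origin. Gripped here to be drawn out, straight up; pulled or levered against the socket it must not bear over 40 N
- bin: the loose low blue open bin, 140 mm (its x) by 160 mm (its y), 45 mm high, walls 4 mm, 350 g, empty. Origin: centre of its underside; floor 4 mm above it
- carton_a: carton 110 x 80 x 55 mm, bystander; origin under its centre
- carton_b: carton 85 x 85 x 40 mm, bystander; origin under its centre
- spanner: open-ended spanner 160 mm long, bystander
- tape_roll: roll of paper tape, 90 mm in diameter, 24 mm high, bystander
- sealant: small grey bottle, 38 mm in diameter, 95 mm high, bystander
- elbow: brass elbow fitting, about 40 mm, bystander
- valve_block: aluminium valve block 30 x 90 x 28 mm, bystander

How it is judged:
By the outcome, as a careful person would: the job done as asked, in the order asked, and still so for the second after the job is handed in, with the robot touching nothing.
It also fails if it takes over 70 s, if anything falls off the work surface, if the arm or the gripper's body presses on something with over 40 N, if the wrist force passes 120 N, or if a joint passes its speed limit or range.

## Working session

There is one attempt and no reset: what is moved stays moved. The work goes in short steps, Python scripts to look and compute and a tool call to move; the robot and the scene stay as the last step left them, time stands still between calls to the robot, and variables do not carry over. Pictures are saved under pics/ and viewed, about 8 in all and at most 12, crops included, and the job is handed in when it is done.

Besides the shell and the picture viewer there is one more tool, called after "Call:" as name(argument=value, ...), one argument or row to a line, values as JSON. move_arm: Moves the arm, as the interface text tells. Its arguments: {"type":"object","properties":{"increments":{"type":"string"}},"required":["increments"]}

```bash
ls; mkdir -p pics; python3 - <<'E'
from bench import bot, read_camera
import cv2
s=bot.get_state(); print(s, bot.hold_point_z)
for n in ["top","scene"]:
    c=read_camera(n); cv2.imwrite(f"pics/{n}0.png",c["frame"]); print(n,c["mtx"],c["k1"],c["R"],c["t"])
E
```

```text
pics
{'t': 0.0, 'joints': array([-1.28560666e+00,  3.51249653e-01,  1.65241328e+00,  1.48939584e-05,
        1.13910415e+00, -8.45610427e-02]), 'qd': array([-0.00171282, -0.00097638, -0.00152106, -0.0012609 ,  0.00078039,
        0.00147874]), 'effort': array([ 2.35431420e-03, -4.97311842e+01, -2.85252661e+01,  6.99917623e-02,
        2.57666304e-02, -1.02393085e-04]), 'eef_pos': array([ 0.19870098, -0.51244467,  0.18469821]), 'eef_rot': array([ 2.01988609,  0.37895613, -2.02010013]), 'contact_force': array([-0.33679404,  0.53050352,  0.03631442]), 'wrist_torque': array([ 0.04301685,  0.03175901, -0.02095145]), 'width': 0.9994962075183265} 0.0188
top [[511.69782908   0.         268.90456816]
 [  0.         511.69782908 205.05410977]
 [  0.           0.           1.        ]] -0.18999921623002938 [[-0.01319808 -0.99991087  0.002018  ]
 [-0.97565593  0.01243604 -0.21895398]
 [ 0.21890937 -0.00485865 -0.9757331 ]] [0.04591178 0.54821352 1.39632402]
scene [[546.71318052   0.         283.66617783]
 [  0.         546.71318052 209.29562877]
 [  0.           0.           1.        ]] 0.033671420002758204 [[ 0.60917426  0.7928346  -0.017889  ]
 [ 0.56841112 -0.45224633 -0.68730056]
 [-0.5530059   0.4085175  -0.72615283]] [-0.38241603 -0.21761507  1.7313476 ]
```

View pics/top0.png

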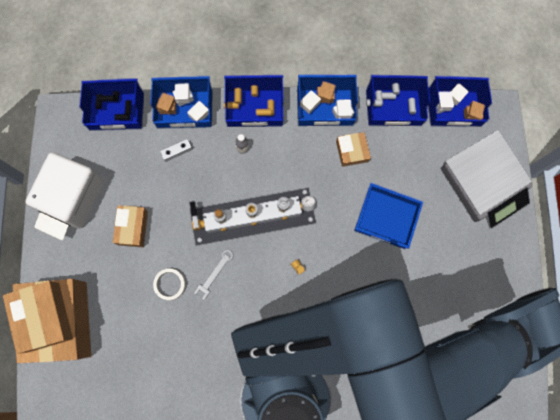

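View pics/scene0.png

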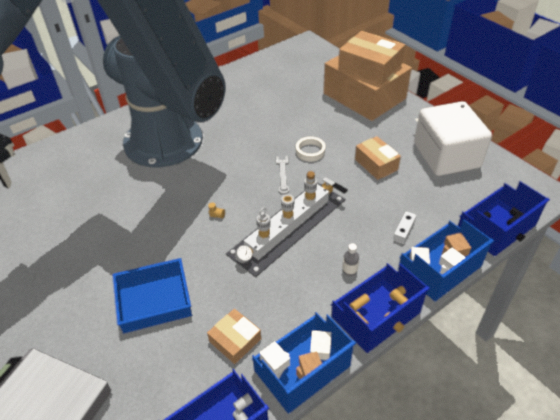

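The top view shows the manifold running from (195,222) to (310,203), with its three couplings near (219,214), (252,209) and (284,203). The gauge is at (309,203), the -y end. The low bin is at (389,215). In the scene view the couplings are at (310,182), (287,205) and (263,220). I'll zoom in on both to identify them.

```bash
cat > h.py <<'E'
import numpy as np, cv2
from bench import bot, read_camera
def rays(c,px):
    d=np.array([0,0,0,0,0.]);d[0]=c["k1"]
    n=cv2.undistortPoints(np.array(px,float).reshape(-1,1,2),c["mtx"],d).reshape(-1,2)
    o=-c["R"].T@c["t"]; return o,np.c_[n,np.ones(len(n))]@c["R"]
def onz(c,px,z):
    o,d=rays(c,px); return o+d*((z-o[2])/d[:,2])[:,None]
def proj(c,X):
    d=np.array([c["k1"],0,0,0,0.])
    return cv2.projectPoints(np.array(X,float).reshape(-1,1,3),cv2.Rodrigues(c["R"])[0],c["t"],c["mtx"],d)[0].reshape(-1,2)
def tri(c1,p1,c2,p2):
    o1,d1=rays(c1,[p1]);o2,d2=rays(c2,[p2]);A=np.c_[d1[0],-d2[0]]
    s=np.linalg.lstsq(A,o2-o1,rcond=None)[0];a=o1+s[0]*d1[0];b=o2+s[1]*d2[0];return (a+b)/2,np.linalg.norm(a-b)
E
python3 - <<'E'
import cv2,numpy as np
a=cv2.imread("pics/top0.png")[175:255,180:330];b=cv2.imread("pics/scene0.png")[160:280,215:365]
cv2.imwrite("pics/crop0.png",np.vstack([cv2.resize(a,None,fx=4,fy=4,interpolation=2),cv2.resize(b,None,fx=4,fy=4,interpolation=2)])[:, :][:800])
im=np.hstack([cv2.resize(a,(400,213),interpolation=2)])
im=np.vstack([im,cv2.resize(b,(400,320),interpolation=2)]);cv2.imwrite("pics/crop0.png",im)
E
```

```text
(no output)
```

View pics/crop0.png

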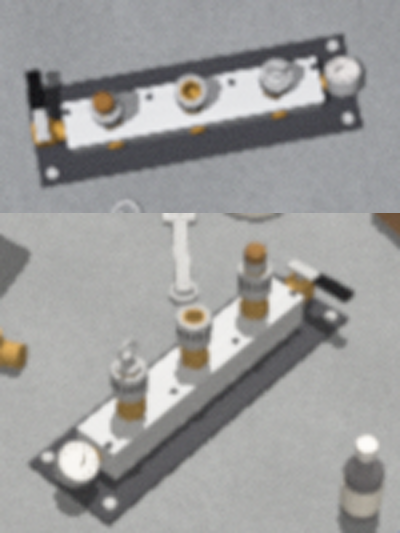

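The silencer plug is in the +y coupling (left in the top view, silencer at about px (218.6,213)). The middle coupling is open and the wire-ring blank is next to the gauge.

```bash
python3 - <<'E'
from h import *
T=read_camera("top");S=read_camera("scene")
print(tri(T,(218.6,213.2),S,(310.6,174.6)), onz(T,[(218.6,213.2)],.132),onz(S,[(310.6,174.6)],.132))
k=180+np.array([(103,102),(190,93),(278,72)])*np.array([.375])-0
p=np.array([(103,102),(190,91),(278,73)])*.375+[180,175]
print(onz(T,p,.11))
# corner of base plate screws
q=np.array([(52,173),(333,45),(348,118)])*.375+[180,175]
print("screws",onz(T,q,.008))
# bin
hsv=cv2.cvtColor(T["frame"],cv2.COLOR_BGR2HSV);m=cv2.inRange(hsv,(100,120,60),(125,255,255));m[:160]=0
cs=max(cv2.findContours(m,0,1)[0],key=cv2.contourArea);r=cv2.minAreaRect(cs);print(r,onz(T,[r[0]],.045),onz(T,cv2.boxPoints(r),.045))
s=bot.get_state();print(cv2.Rodrigues(s["eef_rot"])[0].round(3))
E
```

```text
(array([0.51437508, 0.17713802, 0.12374063]), np.float64(0.0025625335221274846)) [[0.51196376 0.17523738 0.132     ]] [[0.5215737  0.17263414 0.132     ]]
[[ 0.51641964  0.17727501  0.11      ]
 [ 0.52687302  0.08763685  0.11      ]
 [ 0.5447229  -0.00329576  0.11      ]]
screws [[ 0.4589577   0.24258723  0.008     ]
 [ 0.59938794 -0.06895799  0.008     ]
 [ 0.51626933 -0.08315626  0.008     ]]
((389.18951416015625, 216.1195068359375), (58.46070098876953, 50.54283905029297), 20.13630485534668) [[ 0.5149871  -0.30936016  0.045     ]] [[ 0.47660957 -0.20136925  0.045     ]
 [ 0.6167867  -0.25995516  0.045     ]
 [ 0.55425365 -0.42097999  0.045     ]
 [ 0.41527995 -0.35851792  0.045     ]]
[[-0.     0.361 -0.932]
 [ 0.001 -0.932 -0.361]
 [-1.    -0.001 -0.   ]]
```

Call:
move_arm(
  increments="-0.085 0 0 0 0; -0.085 0 0 0 0; -0.085 -0.527 -0.543 0 0; -0.085 -0.527 -0.543 0 0; -0.085 -0.527 -0.543 0 0; -0.085 -0.527 -0.543 0 0; -0.085 -0.527 -0.543 0 0; -0.085 -0.527 -0.543 0 0; -0.085 -0.527 -0.543 0 0; -0.085 -0.527 -0.543 0 0; -0.085 -0.527 -0.543 0 0; -0.085 -0.527 -0.543 0 0",
)

```text
t: 1.2
eef_pos: [0.373, -0.1322, 0.2697]
eef_rot: [2.02, 0.377, -2.019]
contact_force: [0.8, 0.3, -0.1]
width: 1.0
```

Call:
move_arm(
  increments="0 -0.237 -0.242 0 60; 0 -0.237 -0.242 0 60; 0 -0.237 -0.242 0 60; 0 -0.237 -0.242 0 60; 0 -0.237 -0.242 0 60; 0 -0.237 -0.242 0 60; 0 -0.237 -0.242 0 60; 0 -0.237 -0.242 0 60; 0 -0.237 -0.242 0 60; 0 -0.237 -0.242 0 60; 0 -0.237 -0.242 0 60; 0 -0.237 -0.242 0 60",
)

```text
t: 2.2
eef_pos: [0.5123, 0.1731, 0.2695]
eef_rot: [2.02, 0.377, -2.02]
contact_force: [-0.3, 1.4, 0.7]
width: 0.769
```

```bash
python3 - <<'E'
from h import *
s=bot.get_state();print(s["eef_pos"],s["joints"].round(3),s["contact_force"])
W=read_camera("wrist");cv2.imwrite("pics/w1.png",W["frame"])
print(proj(W,[(.514,.176,.132),s["eef_pos"]]),W["R"],W["t"])
E
```

```text
[0.51231399 0.17311883 0.26954743] [ 0.24   0.26   1.564 -0.     1.318  1.442] [-0.3236979   1.40409349  0.67499145]
[[281.89149039 188.23081655]
 [284.07416102 234.48078942]] [[ 3.61120908e-01 -9.32518844e-01  5.44097210e-04]
 [-8.91192797e-01 -3.44945375e-01  2.94598179e-01]
 [-2.74530669e-01 -1.06870457e-01 -9.55621064e-01]] [-0.02304531  0.45540021  0.63200514]
```

View pics/w1.png

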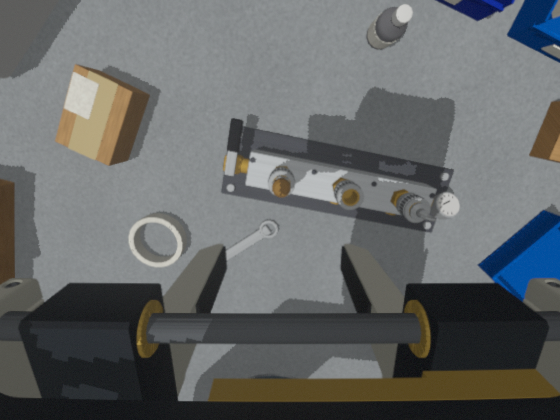

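The wrist view shows the silencer top at about (281,187), and my estimate projects to (282,188). I'll refine it on a crop.

```bash
python3 - <<'E'
from h import *
W=read_camera("wrist");T=read_camera("top");S=read_camera("scene")
for n,c,(x0,x1,y0,y1) in [("w",W,(262,302,165,205)),("t",T,(205,235,200,230)),("s",S,(298,322,165,190))]:
    h=cv2.cvtColor(c["frame"],cv2.COLOR_BGR2HSV)[y0:y1,x0:x1];m=cv2.inRange(h,(5,110,50),(22,255,255))
    k,l,st,ce=cv2.connectedComponentsWithStats(m);print(n,[(st[i][4],(ce[i]+[x0,y0]).round(1),st[i][:4]) for i in range(1,k) if st[i][4]>8])
f=W["frame"][150:230,235:325];f=cv2.resize(f,None,fx=7,fy=7,interpolation=2)
th=np.linspace(0,6.28,60)
for z,r,col in [(.132,.0115,(0,255,0)),(.106,.017,(255,0,255))]:
    p=proj(W,np.c_[.514+r*np.cos(th),.176+r*np.sin(th),0*th+z]);p=((p-[235,150]+.5)*7).astype(int)
    cv2.polylines(f,[p],True,col,1)
cv2.imwrite("pics/w1c.png",f)
E
```

```text
w [(np.int32(219), array([280.3, 187.6]), array([11, 14, 16, 18], dtype=int32))]
t []
s [(np.int32(34), array([310.4, 174.9]), array([10,  7,  6,  7], dtype=int32))]
```

View pics/w1c.png

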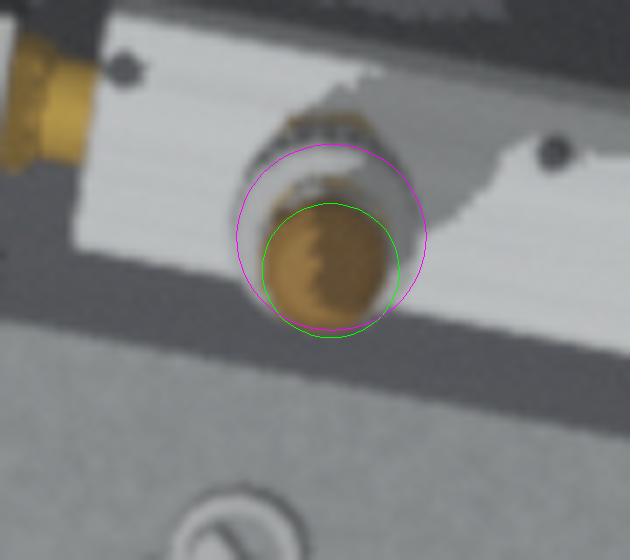

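Call:
move_arm(
  increments="0.03 -0.0032 -0.0035 0 110; 0.07 -0.0032 -0.0035 0 110; 0.1 -0.0032 -0.0035 0 110; 0.125 -0.0032 -0.0035 0 110; 0.125 -0.0032 -0.0035 0 110; 0.125 -0.0032 -0.0035 0 110",
)

```text
t: 2.9
eef_pos: [0.5145, 0.1781, 0.1445]
eef_rot: [2.018, 0.377, -2.021]
contact_force: [-0.2, 0.2, 1.2]
width: 0.57
```

```bash
python3 - <<'E'
from h import *
s=bot.get_state();e=s["eef_pos"];print(e,s["width"],s["contact_force"])
W=read_camera("wrist");x0,y0,k=180,100,3.5
f=W["frame"][y0:y0+170,x0:x0+220];f=cv2.resize(f,None,fx=k,fy=k,interpolation=2)
th=np.linspace(0,6.28,60)
for z,r,col in [(.132,.0105,(0,255,0)),(.106,.017,(255,0,255))]:
    p=proj(W,np.c_[e[0]+r*np.cos(th),e[1]+r*np.sin(th),0*th+z]);p=((p-[x0,y0]+.5)*k).astype(int)
    cv2.polylines(f,[p],True,col,1)
cv2.imwrite("pics/w2c.png",f)
h=cv2.cvtColor(W["frame"],cv2.COLOR_BGR2HSV)[y0:y0+170,x0:x0+220];m=cv2.inRange(h,(5,110,50),(22,255,255))
n,l,st,ce=cv2.connectedComponentsWithStats(m);print([(st[i],(ce[i]+[x0,y0]).round(1)) for i in range(1,n) if st[i][4]>80], proj(W,[(e[0],e[1],.132),(e[0]+.01,e[1],.132)]))
E
```

```text
[0.51453743 0.17805978 0.14454355] 0.5702725165098822 [-0.23132618  0.18591034  1.20296833]
[(array([ 40,  72,  19,  26, 357], dtype=int32), array([228.6, 185. ])), (array([175, 104,  24,  21, 161], dtype=int32), array([363.4, 211.3])), (array([ 92, 116,  26,  25, 510], dtype=int32), array([284.7, 228. ])), (array([194, 127,  24,  23, 440], dtype=int32), array([385.5, 237.8]))] [[284.00999092 228.34980075]
 [288.7677324  216.88826222]]
```

View pics/w2c.png

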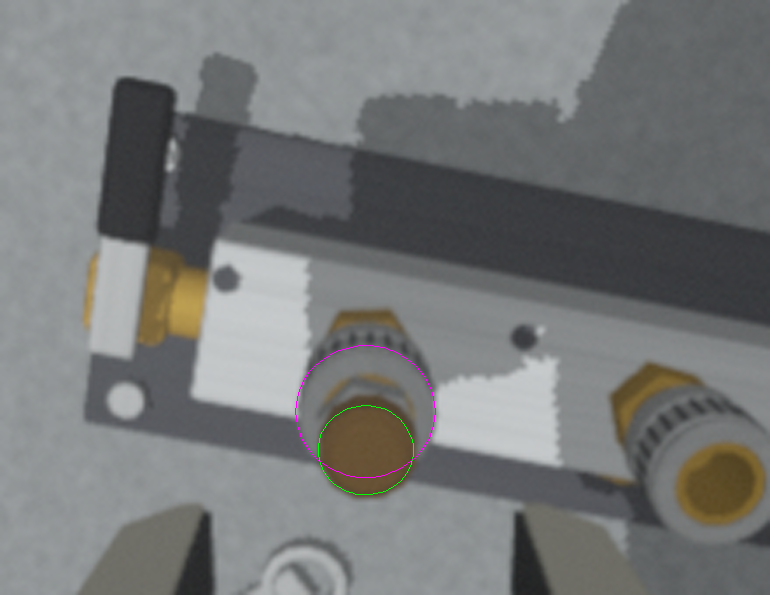

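The overlay agrees within about 0.3 mm: silencer centre at (284.7,228) against a predicted (284,228.3). The fingers straddle it, so I'll go down to sleeve height.

Call:
move_arm(
  increments="0.02 0 0 0 110; 0.04 0 0 0 110; 0.055 0 0 0 110; 0.0655 0 0 0 110; 0.0655 0 0 0 110; 0.0655 0 0 0 110",
)

```text
t: 3.45
eef_pos: [0.5155, 0.1786, 0.0802]
eef_rot: [2.021, 0.378, -2.018]
contact_force: [-0.2, -0.5, 0.6]
width: 0.566
```

Call:
move_arm(
  increments="0 0 0 0 255; 0 0 0 0 255; 0 0 0 0 255; 0 0 0 0 255; 0 0 0 0 255; 0 0 0 0 255",
)

```text
t: 3.95
eef_pos: [0.5152, 0.1781, 0.0793]
eef_rot: [2.02, 0.377, -2.018]
contact_force: [-0.3, -3.8, 2.5]
width: 0.235
```

```bash
python3 - <<'E'
from h import *
s=bot.get_state();e=s["eef_pos"];print(e,s["width"],s["contact_force"],s["wrist_torque"])
W=read_camera("wrist");S=read_camera("scene")
a=cv2.resize(W["frame"][130:270,190:380],None,fx=3,fy=3,interpolation=2)
b=cv2.resize(S["frame"][120:240,250:370],(int(120*3),420)[::1],interpolation=2)[:420]
b=cv2.resize(S["frame"][130:250,240:360],(420,420),interpolation=2)
cv2.imwrite("pics/g3.png",cv2.resize(np.hstack([a,b]),(800,340)))
E
```

```text
[0.51516692 0.17814899 0.07930522] 0.23453636103757897 [-0.28978877 -3.7737908   2.4929598 ] [-0.59271386 -0.12954959 -0.005804  ]
```

View pics/g3.png

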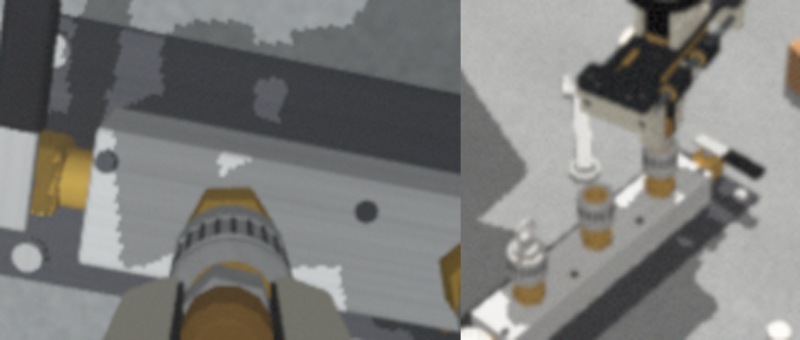

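The jaws closed on something 22 mm wide, which is the head and not the sleeve. The fingertips look higher than the reported TCP, so I'll check the tip height before going further.

```bash
python3 - <<'E'
from h import *
s=bot.get_state();e=s["eef_pos"];R=cv2.Rodrigues(s["eef_rot"])[0]
W=read_camera("wrist");S=read_camera("scene");print(W["mtx"][0,0])
for up in (0,.01,.02,.03,.04,.05):
    P=[e+R@np.array([-up,y,z]) for y in(-.011,.011) for z in (-.0075,.0075)]
    print(up,proj(W,P).round(0).tolist(),proj(S,[e+R@np.array([-up,0,0])]).round(0))
print(cv2.Rodrigues(s["eef_rot"])[0].round(3), "socket top / pin", proj(S,[(.5145,.178,z) for z in (.046,.076,.106,.132)]).round(0).tolist())
x=cv2.resize(S["frame"][130:210,280:340],(600,800)[::1],interpolation=2)[:600];cv2.imwrite("pics/s4.png",cv2.resize(S["frame"][140:215,270:350],(640,600),interpolation=2))
E
```

```text
294.9209033427506
0 [[269.0, 225.0], [269.0, 244.0], [299.0, 225.0], [299.0, 244.0]] [[310. 187.]]
0.01 [[268.0, 230.0], [269.0, 250.0], [300.0, 230.0], [300.0, 250.0]] [[310. 184.]]
0.02 [[267.0, 235.0], [268.0, 256.0], [301.0, 235.0], [300.0, 256.0]] [[310. 181.]]
0.03 [[267.0, 241.0], [267.0, 263.0], [302.0, 241.0], [301.0, 263.0]] [[311. 179.]]
0.04 [[266.0, 248.0], [266.0, 271.0], [303.0, 248.0], [302.0, 271.0]] [[311. 176.]]
0.05 [[265.0, 256.0], [265.0, 279.0], [304.0, 256.0], [303.0, 279.0]] [[311. 173.]]
[[ 0.001  0.361 -0.932]
 [-0.    -0.932 -0.361]
 [-1.     0.001 -0.001]] socket top / pin [[310.0, 196.0], [310.0, 188.0], [310.0, 180.0], [310.0, 172.0]]
```

View pics/s4.png

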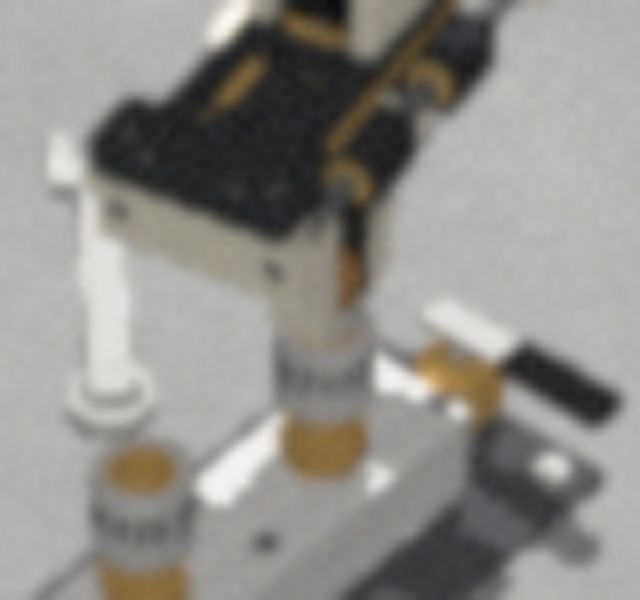

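The wrist and scene views both put the real fingertips about 36 mm above the reported TCP: tips at row 247 against a predicted 225–244, and (308,183) in the scene. The 22 mm width fits gripping the head. I'll open, go lower while watching the force, and check for a width of about 0.366.

Call:
move_arm(
  increments="0 0 0 0 110; 0 0 0 0 110; 0 0 0 0 110; 0 0 0 0 110; 0.006 0 0 0 110; 0.012 0 0 0 110; 0.018 0 0 0 110; 0.024 0 0 0 110; 0.024 0 0 0 110",
)

```text
t: 4.9
eef_pos: [0.5139, 0.1783, 0.0534]
eef_rot: [2.017, 0.378, -2.022]
contact_force: [-0.3, 0.3, 0.5]
width: 0.573
```

Call:
move_arm(
  increments="0.006 0 0 0 110; 0.006 0 0 0 110; 0.006 0 0 0 255; 0.006 0 0 0 255; 0.006 0 0 0 255; 0.006 0 0 0 255; 0.006 0 0 0 255; 0.006 0 0 0 255",
)

```text
t: 5.57
eef_pos: [0.5153, 0.1778, 0.0494]
eef_rot: [2.02, 0.377, -2.018]
contact_force: [0.5, -6.1, 1.4]
width: 0.357
```

```bash
python3 - <<'E'
from h import *
s=bot.get_state();e=s["eef_pos"];print(e,s["width"],s["contact_force"],s["wrist_torque"],s["joints"].round(3))
W=read_camera("wrist");S=read_camera("scene")
a=cv2.resize(W["frame"][150:290,190:380],(570,420),interpolation=2)
b=cv2.resize(S["frame"][140:215,270:350],(448,420),interpolation=2)
cv2.imwrite("pics/g5.png",cv2.resize(np.hstack([a,b]),(800,330)))
E
```

```text
[0.51533419 0.17783984 0.0494213 ] 0.35699035376918214 [ 0.53730945 -6.10641671  1.40734948] [-1.05074641 -0.23268425 -0.03640577] [ 0.248  0.521  1.776 -0.002  0.844  1.449]
```

View pics/g5.png

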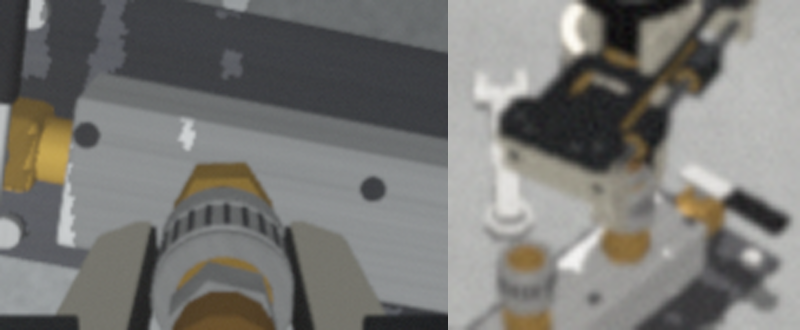

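The jaws now hold the sleeve: width 0.357 is about 33 mm, with the pads on both sides of the knurl at (155,240) and (290,240) in the crop. I'll relieve the small side load, then press lightly.

Call:
move_arm(
  increments="0 0.001 0 0 255; 0.001 0.001 0 0 255; 0.002 0.001 0 0 255; 0.002 0.001 0 0 255; 0.002 0.001 0 0 255; 0.002 0.001 0 0 255",
)

```text
t: 6.17
eef_pos: [0.5156, 0.1777, 0.0478]
eef_rot: [2.021, 0.378, -2.019]
contact_force: [-1.6, -2.2, 7.2]
width: 0.362
```

Call:
move_arm(
  increments="0.001 0 0 0 255; 0.001 0 0 -3 255; 0.001 0 0 -6 255; 0.001 0 0 -9 255; 0.001 0 0 -12 255; 0.001 0 0 -12 255; 0.001 0 0 -12 255",
)

```text
t: 6.75
eef_pos: [0.5157, 0.1779, 0.0474]
eef_rot: [1.894, 0.564, -1.891]
contact_force: [-3.8, -2.0, 14.9]
width: 0.362
```

Call:
move_arm(
  increments="0 0 0 -2 255; 0 0 0 -4 255; 0 0 0 -4 255; 0 0 0 -4 255",
)

```text
t: 7.08
eef_pos: [0.5157, 0.1779, 0.0474]
eef_rot: [1.85, 0.622, -1.847]
contact_force: [-3.8, -0.1, 15.5]
width: 0.357
```

Call:
move_arm(
  increments="0 0 0 -2 255; 0 0 0 -4 255; 0 0 0 -4 255; 0 0 0 -4 255",
)

```text
t: 7.42
eef_pos: [0.5156, 0.1779, 0.0474]
eef_rot: [1.805, 0.678, -1.802]
contact_force: [-3.1, -1.2, 15.2]
width: 0.359
```

Call:
move_arm(
  increments="0 0 0 -2 255; 0 0 0 -4 255; 0 0 0 -4 255; 0 0 0 -4 255",
)

```text
t: 7.75
eef_pos: [0.5155, 0.178, 0.0473]
eef_rot: [1.759, 0.732, -1.757]
contact_force: [-3.7, 0.2, 14.5]
width: 0.361
```

Call:
move_arm(
  increments="0 0 0 -2 255; 0 0 0 -4 255; 0 0 0 -4 255; 0 0 0 -4 255",
)

```text
t: 8.08
eef_pos: [0.5154, 0.1779, 0.047]
eef_rot: [1.712, 0.784, -1.711]
contact_force: [-3.8, 0.3, 11.5]
width: 0.357
```

Call:
move_arm(
  increments="0 0 0 -2 255; 0 0 0 -4 255; 0 0 0 -4 255; 0 0 0 -4 255",
)

```text
t: 8.42
eef_pos: [0.5152, 0.1778, 0.0466]
eef_rot: [1.665, 0.834, -1.664]
contact_force: [-2.7, -0.2, 7.3]
width: 0.358
```

The force dropped from 15 to 7 N at about -28 to -32°, which fits the notch reaching the pin. I'll probe a little deeper here.

Call:
move_arm(
  increments="0.001 0 0 0 255; 0.002 0 0 0 255; 0.002 0 0 0 255; 0.002 0 0 0 255",
)

```text
t: 8.75
eef_pos: [0.5151, 0.1778, 0.0443]
eef_rot: [1.665, 0.834, -1.665]
contact_force: [-1.7, 0.6, 5.2]
width: 0.36
```

Call:
move_arm(
  increments="0.001 0 0 0 255; 0.002 0 0 0 255; 0.003 0 0 0 255; 0.0038 0 0 0 255; 0.0038 0 0 0 255; 0.0038 0 0 0 255",
)

```text
t: 9.25
eef_pos: [0.5152, 0.1778, 0.0407]
eef_rot: [1.665, 0.834, -1.665]
contact_force: [-2.4, -0.4, 7.7]
width: 0.36
```

```bash
python3 - <<'E'
from h import *
s=bot.get_state();print(s["eef_pos"],s["width"],s["contact_force"],s["wrist_torque"],s["joints"].round(3))
W=read_camera("wrist")
cv2.imwrite("pics/w6.png",cv2.resize(W["frame"][150:290,190:380],(570,420),interpolation=2))
E
```

```text
[0.51515996 0.17779595 0.0406503 ] 0.3601527602474945 [-2.43766172 -0.43696914  7.73280591] [0.07281877 0.60726885 0.10802192] [0.247 0.535 1.78  0.    0.827 0.889]
```

View pics/w6.png

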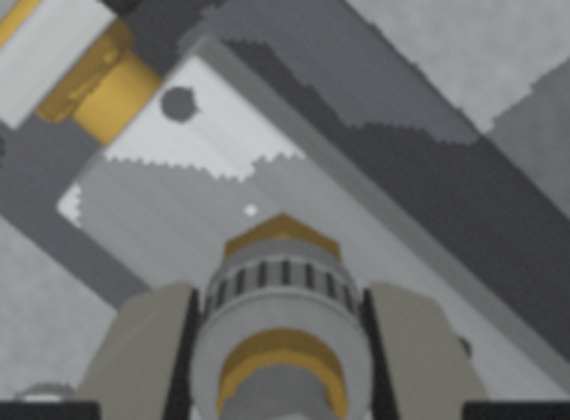

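The plug has popped: the brass bore ring shows around a raised head at (280,390). Releasing the sleeve so it snaps forward.

Call:
move_arm(
  increments="0 0 0 0 130; 0 0 0 0 110; 0 0 0 0 110; 0 0 0 0 110; 0 0 0 0 110; 0 0 0 0 110",
)

```text
t: 9.8
eef_pos: [0.5151, 0.1776, 0.0401]
eef_rot: [1.665, 0.833, -1.665]
contact_force: [-0.3, 0.5, 0.4]
width: 0.567
```

Call:
move_arm(
  increments="-0.01 0 0 0 110; -0.02 0 0 0 110; -0.03 0 0 0 110; -0.0355 0 0 0 110; -0.0355 0 0 0 110; -0.0355 0 0 0 110",
)

```text
t: 10.3
eef_pos: [0.5154, 0.1777, 0.0762]
eef_rot: [1.666, 0.833, -1.664]
contact_force: [-0.3, -0.4, -0.1]
width: 0.566
```

```bash
python3 - <<'E'
from h import *
s=bot.get_state();e=s["eef_pos"];print(e,s["width"],s["contact_force"])
W=read_camera("wrist");S=read_camera("scene")
k=3;f=cv2.resize(W["frame"][130:330,190:380],None,fx=k,fy=k,interpolation=2)
th=np.linspace(0,6.28,60)
for z,r,col in [(.140,.0105,(0,255,0)),(.106,.017,(255,0,255))]:
    p=proj(W,np.c_[.515+r*np.cos(th),.1778+r*np.sin(th),0*th+z]);p=((p-[190,130]+.5)*k).astype(int)
    cv2.polylines(f,[p],True,col,1)
cv2.imwrite("pics/w7.png",f)
E
```

```text
[0.515383   0.17766508 0.07622855] 0.5660367429219831 [-0.25676762 -0.36270769 -0.06283855]
```

View pics/w7.png

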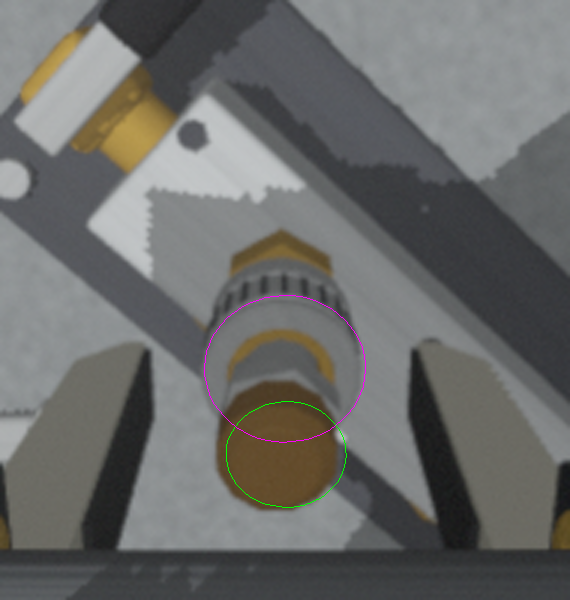

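The plug is up 8 mm, with its top matching the z = 0.140 circle, and the sleeve is forward again. The head sits about 1 mm to the tool's -y, so I'll shift for that and grip it.

Call:
move_arm(
  increments="0 -0.0008 0 0 255; 0 -0.0008 0 0 255; 0 -0.0008 0 0 255; 0 -0.0008 0 0 255; 0 -0.0008 0 0 255; 0 -0.0008 0 0 255; 0 -0.0008 0 0 255",
)

```text
t: 10.98
eef_pos: [0.5147, 0.178, 0.0757]
eef_rot: [1.665, 0.833, -1.664]
contact_force: [0.4, -0.1, -0.4]
width: 0.238
```

Call:
move_arm(
  increments="-0.003 0 0 0 255; -0.008 0 0 0 255; -0.014 0 0 0 255; -0.02 0 0 0 255; -0.02 0 0 0 255",
)

```text
t: 11.4
eef_pos: [0.5151, 0.1783, 0.0972]
eef_rot: [1.666, 0.833, -1.663]
contact_force: [0.4, -0.4, -1.2]
width: 0.233
```

Call:
move_arm(
  increments="-0.008 0 0 0 255; -0.016 0 0 0 255; -0.03 0 0 0 255; -0.05 0 0 0 255; -0.08 0 0 0 255; -0.11 0 0 0 255; -0.11 0 0 0 255; -0.11 0 0 0 255",
)

```text
t: 12.07
eef_pos: [0.5152, 0.1783, 0.2075]
eef_rot: [1.668, 0.833, -1.661]
contact_force: [0.5, 0.1, -1.9]
width: 0.231
```

```bash
python3 - <<'E'
from h import *
s=bot.get_state();e=s["eef_pos"];R=cv2.Rodrigues(s["eef_rot"])[0];print(e,s["width"],s["contact_force"],R.round(3))
W=read_camera("wrist");T=read_camera("top")
for c in (T,read_camera("scene")):
    h=cv2.cvtColor(c["frame"],cv2.COLOR_BGR2HSV);m=cv2.inRange(h,(100,120,40),(125,255,255))
    for q in cv2.findContours(m,0,1)[0]:
        if cv2.contourArea(q)>1500:
            r=cv2.minAreaRect(q);print([round(v,1) for v in r[0]+r[1]],round(r[2],1),onz(c,[r[0]],.045).round(4)[0])
    print()
print("tool delta to bin for (.513,-.309):",R.T@(np.array([.513,-.309,e[2]])-e))
E
```

```text
[0.51518471 0.17826368 0.20747824] 0.23117455514432925 [ 0.52192753  0.13637107 -1.90982187] [[ 0.003  0.801 -0.599]
 [ 0.001 -0.599 -0.801]
 [-1.     0.002 -0.003]]
[389.2, 215.9, 58.3, 50.4] 19.9 [ 0.5155 -0.3095  0.045 ]
[111.6, 103.9, 49.4, 63.4] 88.3 [0.8796 0.5216 0.045 ]
[180.6, 101.6, 50.2, 61.3] 88.6 [0.8801 0.3044 0.045 ]
[428.9, 100.1, 124.2, 49.4] 0.8 [ 0.8805 -0.4636  0.045 ]
[327.5, 100.0, 50.0, 59.0] 90.0 [ 0.8787 -0.1445  0.045 ]
[253.5, 100.0, 50.0, 59.0] 90.0 [0.8806 0.0813 0.045 ]

[216.5, 394.0, 103.0, 50.0] -0.0 [ 0.8318 -0.3263  0.045 ]
[150.0, 295.6, 60.0, 76.3] 76.8 [ 0.5354 -0.3193  0.045 ]
[401.4, 284.9, 66.8, 337.3] 52.7 [0.8741 0.1586 0.045 ]
[13.0, 61.6, 101.4, 65.3] 69.4 [-0.671  -0.2237  0.045 ]
[487.1, 33.4, 203.1, 78.2] 27.7 [0.2664 1.2364 0.045 ]

tool delta to bin for (.513,-.309): [-0.00040748  0.29021239  0.39141701]
```

The plug is out and held: width 0.231 and a -1.9 N load. I'll carry it to over the bin.

Call:
move_arm(
  increments="0 0.008 0.011 0 255; 0 0.02 0.027 0 255; 0 0.036 0.049 0 255; 0 0.054 0.073 0 255; 0 0.072 0.097 0 255; 0 0.09 0.121 0 255; 0 0.108 0.146 0 255; 0 0.126 0.17 0 255; 0 0.144 0.194 0 255; 0 0.162 0.219 0 255; 0 0.18 0.243 0 255; 0 0.198 0.267 0 255",
)

```text
t: 13.22
eef_pos: [0.5119, -0.1564, 0.2048]
eef_rot: [1.664, 0.834, -1.666]
contact_force: [0.5, 0.1, -0.7]
width: 0.235
```

Call:
move_arm(
  increments="0 0.018 0.024 0 255; 0 0.036 0.048 0 255; 0 0.054 0.073 0 255; 0 0.07 0.095 0 255; 0 0.082 0.112 0 255; 0 0.09 0.122 0 255; 0 0.092 0.124 0 255; 0 0.092 0.124 0 255; 0 0.092 0.124 0 255",
)

```text
t: 13.97
eef_pos: [0.5123, -0.3078, 0.2054]
eef_rot: [1.665, 0.835, -1.665]
contact_force: [0.2, -0.6, -1.2]
width: 0.238
```

```bash
python3 - <<'E'
from h import *
s=bot.get_state();e=s["eef_pos"];R=cv2.Rodrigues(s["eef_rot"])[0];print(e,s["width"],s["contact_force"],s["joints"].round(2))
W=read_camera("wrist")
h=cv2.cvtColor(W["frame"],cv2.COLOR_BGR2HSV);m=cv2.inRange(h,(100,120,40),(125,255,255))
for q in cv2.findContours(m,0,1)[0]:
    if cv2.contourArea(q)>1500:
        hu=cv2.convexHull(q);print(cv2.boundingRect(q),cv2.approxPolyDP(hu,8,True)[:,0].tolist(),onz(W,cv2.approxPolyDP(hu,8,True)[:,0],.045).round(3).tolist())
f=W["frame"].copy()
for z in(.004,.045):
    p=proj(W,[(e[0],e[1],z)])[0];print(p);cv2.circle(f,(int(p[0]),int(p[1])),4,(0,255,0),1)
cv2.imwrite("pics/w8.png",f)
E
```

```text
[ 0.5122761  -0.30783063  0.20535901] 0.2379609610758379 [ 0.18747443 -0.58692618 -1.16524526] [-0.62  0.42  1.5   0.    1.22  0.02]
(212, 102, 148, 152) [[330, 102], [359, 229], [267, 253], [248, 245], [212, 137]] [[0.614, -0.259, 0.045], [0.557, -0.412, 0.045], [0.439, -0.367, 0.045], [0.426, -0.343, 0.045], [0.479, -0.208, 0.045]]
(468, 0, 92, 204) [[483, 0], [559, 0], [559, 203], [468, 15]] [[0.806, -0.271, 0.045], [0.875, -0.32, 0.045], [0.786, -0.539, 0.045], [0.786, -0.274, 0.045]]
[284.09213477 180.05246598]
[284.17921639 186.61117824]
```

View pics/w8.png

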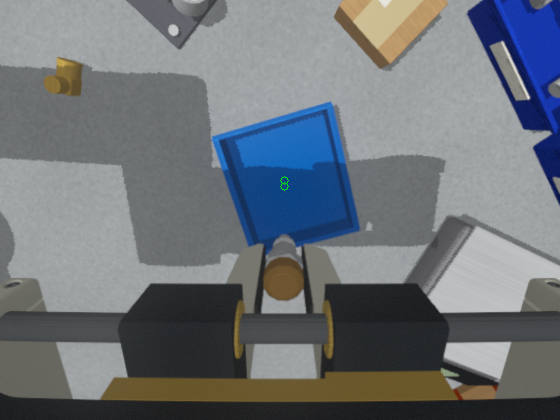

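The plug is held upright and its landing point (284,180) is mid-bin, with rim corners at (212,137), (330,102) and (359,229). Lowering now, with small steps at the end.

Call:
move_arm(
  increments="0.015 0.002 -0.002 0 255; 0.04 0.003 -0.003 0 255; 0.07 0.003 -0.003 0 255; 0.1 0.003 -0.003 0 255; 0.13 0.003 -0.003 0 255; 0.155 0.003 -0.003 0 255; 0.175 0.003 -0.003 0 255; 0.187 0.003 -0.003 0 255; 0.193 0.003 -0.003 0 255; 0.195 0.003 -0.003 0 255; 0.195 0.003 -0.003 0 255; 0.195 0.003 -0.003 0 255",
)

```text
t: 15.02
eef_pos: [0.5173, -0.3084, 0.0118]
eef_rot: [1.665, 0.832, -1.663]
contact_force: [-0.4, -0.5, -0.4]
width: 0.231
```

Call:
move_arm(
  increments="0.003 0 0 0 255; 0.006 0 0 0 255; 0.007 0 0 0 255; 0.007 0 0 0 255; 0.007 0 0 0 255",
)

```text
t: 15.43
eef_pos: [0.5166, -0.3081, 0.0037]
eef_rot: [1.665, 0.833, -1.665]
contact_force: [-0.6, 0.8, -0.2]
width: 0.232
```

Call:
move_arm(
  increments="0.001 0 0 0 255; 0.002 0 0 0 255; 0.002 0 0 0 255; 0.002 0 0 0 255",
)

```text
t: 15.77
eef_pos: [0.5166, -0.3081, 0.0016]
eef_rot: [1.665, 0.834, -1.665]
contact_force: [0.3, 0.0, -0.6]
width: 0.237
```

Call:
move_arm(
  increments="0.001 0 0 0 255; 0.0012 0 0 0 255; 0.0012 0 0 0 255; 0.0012 0 0 0 255",
)

```text
t: 16.1
eef_pos: [0.5166, -0.3081, 0.0005]
eef_rot: [1.665, 0.833, -1.665]
contact_force: [-0.0, 0.7, -1.2]
width: 0.232
```

Call:
move_arm(
  increments="0.001 0 0 0 255; 0.001 0 0 0 255; 0.001 0 0 0 255",
)

```text
t: 16.35
eef_pos: [0.5168, -0.3082, -0.0002]
eef_rot: [1.665, 0.833, -1.664]
contact_force: [-0.8, 0.5, 3.0]
width: 0.231
```

Call:
move_arm(
  increments="0.001 0 0 0 255; 0.001 0 0 0 255; 0.001 0 0 0 255",
)

```text
t: 16.6
eef_pos: [0.517, -0.3083, -0.0004]
eef_rot: [1.665, 0.833, -1.664]
contact_force: [-2.7, 2.1, 12.5]
width: 0.231
```

The plug met the floor at 3 N, then 12.5 N. I'll ease back to light contact and open.

Call:
move_arm(
  increments="-0.001 0 0 0 255; -0.001 0 0 0 255; -0.001 0 0 0 185; -0.001 0 0 0 175; -0.001 0 0 0 150; -0.001 0 0 0 130; -0.001 0 0 0 130; -0.001 0 0 0 130; -0.001 0 0 0 130",
)

```text
t: 17.35
eef_pos: [0.5166, -0.3081, -0.0006]
eef_rot: [1.665, 0.834, -1.665]
contact_force: [1.5, 0.3, -0.1]
width: 0.492
```

Call:
move_arm(
  increments="-0.005 0 0 0 130; -0.015 0 0 0 130; -0.03 0 0 0 130; -0.05 0 0 0 130; -0.08 0 0 0 130; -0.11 0 0 0 130; -0.15 0 0 0 130; -0.19 0 0 0 130; -0.2 0 0 0 130; -0.2 0 0 0 130; -0.2 0 0 0 130",
)

```text
t: 18.27
eef_pos: [0.5164, -0.308, 0.1995]
eef_rot: [1.665, 0.833, -1.664]
contact_force: [0.6, 0.1, -0.0]
width: 0.491
```

```bash
python3 - <<'E'
from h import *
s=bot.get_state();print(s["t"],s["eef_pos"],s["width"],s["contact_force"])
W=read_camera("wrist");S=read_camera("scene");T=read_camera("top")
h=cv2.cvtColor(W["frame"],cv2.COLOR_BGR2HSV)
b=cv2.inRange(h,(100,120,40),(125,255,255));q=max([c for c in cv2.findContours(b,0,1)[0] if cv2.boundingRect(c)[0]<400],key=cv2.contourArea)
hu=cv2.approxPolyDP(cv2.convexHull(q),8,True)[:,0];print("bin",hu.tolist(),onz(W,hu,.045).round(3).tolist())
m=cv2.inRange(h,(5,110,40),(22,255,255));n,l,st,ce=cv2.connectedComponentsWithStats(m[:280])
print([(st[i].tolist(),ce[i].round(1)) for i in range(1,n) if st[i][4]>60], "upright top would be at",proj(W,[(.5168,-.3082,.064),(.5168,-.3082,.004)]).round(1).tolist())
# changes since start
a0=cv2.imread("pics/scene0.png");d=cv2.absdiff(a0,S["frame"]).max(2);print("top bin rect",)
x=cv2.resize(W["frame"][80:280,190:380],(570,600)); y=cv2.resize(S["frame"][140:320,100:350],None,fx=.9,fy=.9)
cv2.imwrite("pics/w9.png",x)
hs=cv2.cvtColor(T["frame"],cv2.COLOR_BGR2HSV);mm=cv2.inRange(hs,(5,80,60),(24,255,255))
E
```

```text
18.2667 [ 0.51641747 -0.3080131   0.19954955] 0.49066989515806875 [ 0.59788266  0.12581405 -0.00133   ]
bin [[328, 104], [357, 232], [250, 260], [208, 139]] [[0.615, -0.26, 0.045], [0.557, -0.412, 0.045], [0.421, -0.36, 0.045], [0.48, -0.207, 0.045]]
[([346, 0, 20, 16, 125], array([355.4,   5.8])), ([375, 0, 71, 64, 1273], array([410.8,  26.8])), ([37, 59, 39, 38, 1037], array([58.7, 79.7])), ([277, 184, 15, 16, 187], array([283.6, 191.3]))] upright top would be at [[284.4, 191.2], [284.2, 180.8]]
top bin rect
```

```bash
python3 -c "
from bench import bot
print(bot.sign_off())"
```

```text
the job is handed in; nothing more can be done
None
```

The silencer plug is out of its coupling and standing upright in the low blue bin. I handed the job in at about 18.3 s, with the gripper open and clear; no verdict was reported.

- **Unlocking:** Turning the sleeve anticlockwise under about 15 N of downward force, I felt the notch at 28 to 32°. I then pushed the sleeve down about 8 mm (under 8 N) and let go. A wrist picture showed the plug up 8 mm and the sleeve forward again.
- **Removal and placing:** The plug came out with almost no load. It touched the bin floor at 3 N; one step too many raised that briefly to 12.5 N, and I eased off before opening the jaws.
- **Last checks:** The silencer top was at pixel (283.6, 191.3), against (284.4, 191.2) expected for an upright plug. The bin rim was within about 1 mm of where it was before placing, and the contact force was about 0.

**What disagreed:** The fingertips sit about 36 mm higher than the reported tool position. Because of this, my first close took the locked plug's head instead of the sleeve, with only about 4 N of side force. I saw it from the jaw width, opened, went lower and carried on using the measured offset.

I did not do a final picture check of the bystander items. No unexpected contact force showed in any reading.

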